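# Set the slotted stop of a sample-box jig and clamp it

### The arm

A 6-joint arm with a two-finger parallel gripper is mounted at the origin on the work surface. World frame = base frame: x ahead of the robot, y to its left, z up, the work surface at z = 0. Lengths are in m, angles in rad, forces in N, time in s.
With the tool pointing down it reaches from about 0.3 to 0.775 m from the base axis. Payload 14.6 kg.
Tool frame: the origin (TCP) lies where the fingers leave the gripper's body, on its centre line; the fingertips stand 73 mm ahead of it and the grasp point (between the pads) lies 54 mm ahead of it; z points along the fingers, x is the direction in which the jaws open and shut, and the axes are right-handed (so a half turn about z gives the same grasp; the last joint's range is limited). The gripper opens to 85 mm and grips with 20 to 120 N. Pads are 22 mm wide; open, the fingers measure 114 mm over their backs; the gripper's body (76 mm by 85 mm) begins 54 mm behind the grasp point. The pads swing forward as they close: fully open they stand 13 mm farther back than shut.
Start: joints at [-1.407, 0.3, 1.521, -0, 1.321, -0.067], TCP at [0.126, -0.535, 0.304] pointing down, gripper open.
Joint ranges: [-3.03, 3.03], [-0.79, 2.21], [0.23, 2.52], [-1.04, 4.18], [0, 3.07], [-2.55, 2.55]. Speed limits (rad/s): [2.22, 2.22, 2.57, 3.14, 3.14, 3.14].

### API

Orientations are given as a unit quaternion [x, y, z, w].
In Python, from bench import manip, capture, camera_params, job_done, spotter gives the robot as it stands. Calls block until the motion is done:
- manip.reach(position, orientation): joint-space move of the TCP to a pose.
- manip.move_straight(position, ori=None, velocity=0.15, contact_N=None): straight line of the TCP; ori=None keeps the orientation; velocity is the mean speed in m/s. With contact_N (N) it stops when the force on the tool has changed by that much, and returns True; else False.
- manip.move_joints(angles): joint-space move.
- manip.gripper_open() and manip.gripper_close(): open the fingers fully, or close them until they stop; the grip force is fixed at half the most.
- manip.sleep(seconds).
- manip.inverse_kinematics(position, orientation): joint angles nearest the present ones, or None.
- capture(name): name is "side" or "top"; returns the picture (480x640x3 uint8, red, green, blue); there is no depth.
- camera_params(name): a dict with "fx", "fy", "cx", "cy" (pixels), "world_to_cam" (4x4, takes a point from world to camera coordinates). Camera axes: x right, y down, z forward; pixel columns grow to the right and rows downward; lengths in m; the calibration is good to about 2 mm. A picture is of the moment at which its call begins. camera_params takes no time and is no camera call.
A pose or a line that the arm cannot do raises manip.PlanningError and nothing moves.
- job_done(): hands the job in, once; it reports no verdict.
Trained networks look in the newest picture that a camera, given by its name, has taken for a name from the list of things; names that differ only in an ending like _2 or _b are one class to them, and where a whole thing is asked for, a point or a joint stands for the part that bears it (a point fixed in the world has none). Each returns a list of dicts, best first, with "confidence" (0 to 1); they miss things now and then, are a little off and sometimes report something else, mostly with a low value. They report only what shows in the picture. A call takes as long as a camera call. They do not tell look-alikes from the thing itself.
- spotter.boxes_of(camera, label): "xyz" ([x, y, z] in m, in world coordinates, good to about 4 mm: the middle of the surface that is visible of it).
- spotter.cut_out(camera, label): "mask" (480x640 bool, what is visible of it).
- spotter.tip_of(camera, label): "xyz" ([x, y, z] in m, in world coordinates, good to about 4 mm: a listed point, or the origin of a listed thing).
Readings, each from a call of its own:
- manip.current_time(): time.
- manip.current_q(): joint angles.
- manip.current_qvel(): joint speeds.
- manip.current_joint_torque(): joint torques, N m.
- manip.current_ee_pos(): TCP position.
- manip.current_tool_rot(): TCP orientation.
- manip.current_wrist_force(): force on the tool from outside, world axes, zero at the start.
- manip.current_ft_torque(): the same for the moment, N m.
- manip.current_width(): opening from 0.0 (shut) to 1.0 (fully open).
Only numpy, scipy, OpenCV 4.12 (cv2) and the standard library are available. Lean on these libraries where they do the work, as an engineer would, in place of code of your own. Each camera call takes 0.05 s, during which the arm holds its last target.

### The job

Slide the blue slotted stop into the green band so that it pushes the sample box home against the black pad on the end wall, and press it up snugly by feel, firmly enough to seat it but without squeezing the cardboard box hard. Then swing the orange-handled clamp lever clockwise all the way to its stop to tighten, leaving the stop snug against the box, and leave the other things on the bench alone.

Things in the scene. Friction and masses are not known exactly. Their poses are not given: they have to be found in the camera images.
- tray: Aluminium jig plate fixed on the bench, 170 (x) by 400 (y) by 12 thick mm. Origin on its underside, 10 mm to -y of its middle; z up; +y is the way the stop slides towards the box. At the +y end a wall (inner face y = 195, 57 mm high) has a black rubber pad, standing out by an amount that differs each time (4 to 16 mm). Bolts at x = -50 (lever) and +50 (hex head, 27 mm high), y = -46 mm.
- green_mark (a point): Middle between the two green bands painted at the edges of the jig plate (x = 0, y = +55, z = 12 mm in the tray's frame; axes as the tray's). Each band is 16 mm long in y, centred on this point's y. With the box snug the stop's front face stands somewhere inside the band, up to 6 mm either side of this point. The dark ticks every 10 mm are only a scale.
- fence: Blue slotted stop: upright plate 130 (x) by 8 (y) by 42 high mm, with a flat foot reaching 130 mm back (-y). Origin: bottom edge of its front face (towards the box), 12 mm above the bench; axes as the tray's. Slides only along y, from 75 mm short of green_mark to 15 mm past it, with a dry drag of about 5 N (lever loose or tight); stays where left. Red pointers at its front edge.
- fence_tab (a point): Grip point in the stop's yellow tab: 45 (x) by 12 (y) mm, top 63 mm above the bench, rising from the foot at 18 mm. The point is on its centre line 48 mm above the bench, 85 mm behind (-y of) the stop's front face. Pinch it across its 12 mm (closing along the tray's y); 71 mm are free between tab and upright plate.
- box: White cardboard box of capped tubes, 130 by 130 by 46 high mm, 0.25 to 0.5 kg, loose on the jig plate, within 0.1 rad of square, 5 to 40 mm short of the pad. Origin under its centre. Sliding it takes 1 to 4 N; home against the pad it hardly gives: under 1 mm takes the push from nothing to too much. A push of 8 to 16 N on it is right (under 6 N is not snug); above 22 N crushes it.
- lever (a joint): Clamp lever angle, rad, clockwise from above: 0 = points to the tray's -y (loose), 1.57 = points to the tray's -x, against its stop (tight). Starts between 0 and 0.35. Turns stiffly (0.2 to 0.35 N m, growing as it tightens; 4 to 6 N at the handle) and stays where left.
- lever_pivot (a point): On the lever's vertical axis, 62 mm above the bench (fixed to the tray, at x = -50, y = -46 mm).
- lever_grip (a point): Grip point on the lever's upright orange handle: a round post of 16 mm diameter, 58 mm from the pivot, rising from the flat black arm (top 40 mm above the bench) to 77 mm above the bench; this point is on its axis, 62 mm above the bench.
- spare_box: Another white sample box, 130 by 130 by 46 mm, origin under its centre. Bystander: leave it where it is.
- lid: White box lid, 136 by 136 by 22 mm, lying beyond the jig, origin under its centre. Bystander: leave it where it is.
- wrench: Steel wrench 130 mm long, lying beside the jig, origin under its middle. Bystander: leave it where it is.
- washer: Spare steel washer, 28 mm across, 5 mm thick, beside the jig, origin under its centre. Bystander: leave it where it is.
- vial: Small clear vial with a blue cap, 32 mm diameter, 70 mm high, standing past the jig's -y end, origin under its centre. Bystander: leave it where it is.
- marker: Black marker pen, 130 by 14 by 14 mm, origin under its centre. Bystander: leave it where it is.
- tube_rack: Green tube rack, 100 by 200 by 40 mm, 67 mm high with its tubes, origin under its centre. Bystander: leave it where it is.
There are look-alikes about, which are no part of the job. Leave any purple or red look-alike of the box alone.

How it is judged:
On the way, in this order (a step that is already met when the one before it is completed fails the run):
1. the stop is in the green band (within 8 mm of its middle) and presses the box square against the pad with at least 6 N (y of fence in the frame of green_mark between -0.008 and 0.008 m and y of box in the frame of fence between 0.063 and 0.067 m and angle between the y axis of box and the y axis of tray, either way round below 0.04 rad and contact force between fence and box above 6 N), for 0.2 s.
2. the clamp lever is swung to its stop (past 1.4 rad) (value of joint lever above 1.4 rad), for 0.2 s.
At the end, for the whole second after the job is handed in: The stop's front face is in the green band (within 8 mm of its middle), the box lies square (within 0.04 rad) against it (its centre 65 mm +- 2 mm beyond the face), the lever stands past 1.4 rad of its 1.57 rad swing, all at rest (y of fence in the frame of green_mark between -0.008 and 0.008 m and y of box in the frame of fence between 0.063 and 0.067 m and angle between the y axis of box and the y axis of tray, either way round below 0.04 rad and value of joint lever above 1.4 rad and linear speed of box below 0.01 m/s); the robot touches nothing.
It fails at once if the sample box squeezed by the stop with more than 22 N (contact force between fence and box above 22 N).
It fails at once if a bystander moved more than 20 mm (distance of any of spare_box, lid, wrench, washer, vial, marker, tube_rack from where it was at the start of the episode above 0.02 m).
It also fails if it takes over 61 s, if anything falls off the work surface, if the arm or the gripper's body presses on something with over 40 N, if the wrist force passes 120 N, or if a joint passes its speed limit or range.

## Working session

There is one attempt and no reset: what is moved stays moved. The work goes in short steps, each a Python script; the robot and the scene stay as the last script left them, time stands still between calls to the robot, and variables do not carry over. Pictures are saved under pics/ and viewed, and the job is handed in when it is done.

```bash
ls; mkdir -p pics; python3 - <<'E'
from bench import manip, capture, camera_params, spotter
import cv2
for n in("top","side"):
    im=capture(n); cv2.imwrite(f"pics/{n}0.png",im[:,:,::-1])
    p=camera_params(n); print(n,p)
print(manip.current_time(),manip.current_ee_pos(),manip.current_tool_rot())
E
```

```text
pics
top {'fx': 498.9727648333043, 'fy': 498.9727648333043, 'cx': 315.20497041573645, 'cy': 238.35006407595037, 'world_to_cam': array([[ 0.0156528 , -0.9998235 , -0.01038989, -0.0254861 ],
       [-0.99145037, -0.01417378, -0.12971224,  0.54819093],
       [ 0.12954208,  0.01233142, -0.99149724,  1.27583947],
       [ 0.        ,  0.        ,  0.        ,  1.        ]])}
side {'fx': 507.60155883657416, 'fy': 507.60155883657416, 'cx': 313.86413262299715, 'cy': 258.8919869379941, 'world_to_cam': array([[-9.90310449e-01, -1.38867811e-01, -9.72325013e-04,
         5.57439889e-01],
       [-8.17104362e-02,  5.88335857e-01, -8.04477671e-01,
         1.16761729e-01],
       [ 1.12288107e-01, -7.96603195e-01, -5.93982096e-01,
         1.08294588e+00],
       [ 0.00000000e+00,  0.00000000e+00,  0.00000000e+00,
         1.00000000e+00]])}
0.1 [ 0.12577708 -0.53527038  0.30337216] [ 7.83818903e-01 -6.20989238e-01 -4.04921550e-04 -3.60661814e-04]
```

View pics/top0.png

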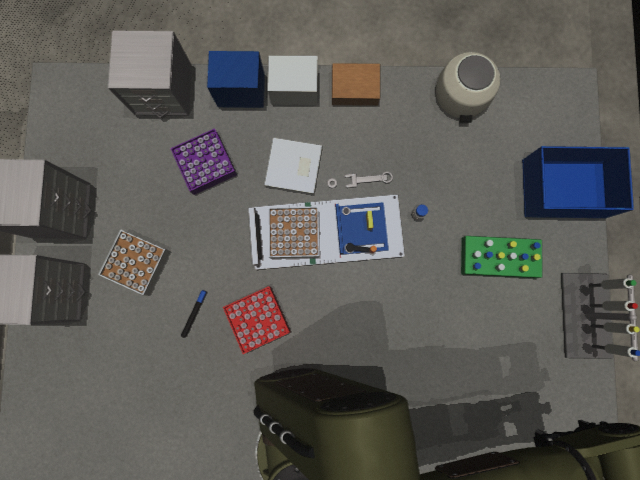

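View pics/side0.png

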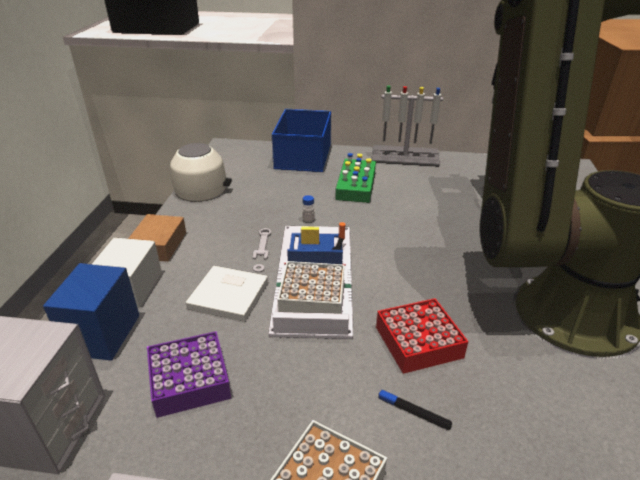

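```bash
python3 - <<'E'
from bench import manip, spotter
for c in("top","side"):
    for l in ["green_mark","fence","fence_tab","box","lever_pivot","lever_grip","tray","spare_box","tube_rack","marker","vial"]:
        print(c,l,[(r["xyz"].round(3).tolist() if hasattr(r["xyz"],'round') else r["xyz"],round(float(r["confidence"]),2)) for r in spotter.tip_of(c,l)])
print(manip.current_time())
E
```

```text
top green_mark [([0.5663, -0.0006, 0.0158], 0.73)]
top fence [([0.5712, -0.0734, 0.0164], 0.95), ([0.5693, -0.0027, 0.0123], 0.54)]
top fence_tab [([0.5663, 0.0384, 0.0136], 0.73), ([0.6008, -0.1544, 0.0526], 0.61)]
top box [([0.5643, 0.0414, 0.0147], 0.98), ([0.3332, 0.1278, 0.0028], 0.84), ([0.7564, 0.2919, 0.0029], 0.71)]
top lever_pivot [([0.5263, -0.1098, 0.0588], 0.55)]
top lever_grip [([0.5214, -0.1661, 0.0608], 0.66)]
top tray [([0.5703, -0.0608, 0.0026], 0.93), ([0.5264, -0.1108, 0.0588], 0.37)]
top spare_box [([0.4781, 0.4565, 0.0023], 0.72)]
top tube_rack [([0.506, -0.5061, -0.0008], 0.72)]
top marker [([0.3433, 0.3045, -0.0004], 0.58)]
top vial [([0.6263, -0.2897, 0.0011], 0.57)]
side green_mark [([0.5642, 0.0396, 0.0121], 0.49)]
side fence [([0.5729, -0.0738, 0.0143], 0.91)]
side fence_tab [([0.6006, -0.1597, 0.0474], 0.76), ([0.5742, -0.0714, 0.0132], 0.62)]
side box [([0.7567, 0.2869, 0.0009], 0.79), ([0.5626, 0.0408, 0.0141], 0.76), ([0.3378, 0.1304, 0.0005], 0.76)]
side lever_pivot [([0.5294, -0.1063, 0.0661], 0.62)]
side lever_grip [([0.5183, -0.1631, 0.0647], 0.54)]
side tray [([0.5754, -0.0522, 0.0023], 0.59)]
side spare_box []
side tube_rack [([0.5078, -0.5029, 0.0023], 0.82)]
side marker [([0.3453, 0.3032, 0.0034], 0.8)]
side vial [([0.6226, -0.2911, 0.0002], 0.53)]
1.2
```

```bash
python3 - <<'E'
import cv2
im=cv2.imread("pics/top0.png")[185:280,240:410]; cv2.imwrite("pics/top0c.png",cv2.resize(im,None,fx=4.6,fy=4.6,interpolation=cv2.INTER_CUBIC))
im=cv2.imread("pics/side0.png")[215:345,260:365]; cv2.imwrite("pics/side0c.png",cv2.resize(im,None,fx=4.6,fy=4.6,interpolation=cv2.INTER_CUBIC))
E
```

```text
(no output)
```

View pics/top0c.png

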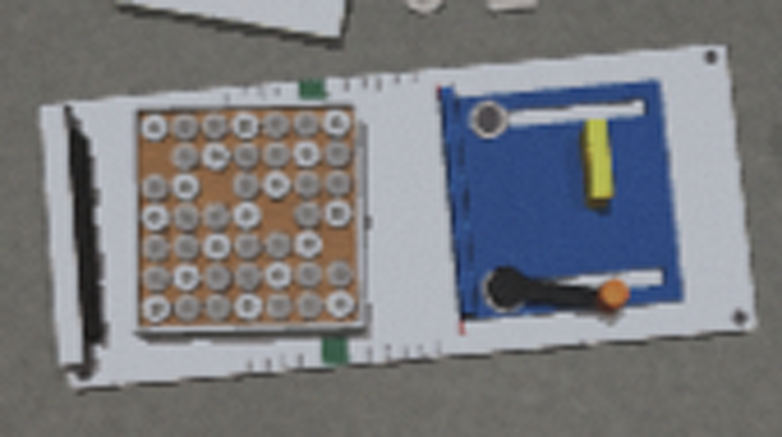

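View pics/side0c.png

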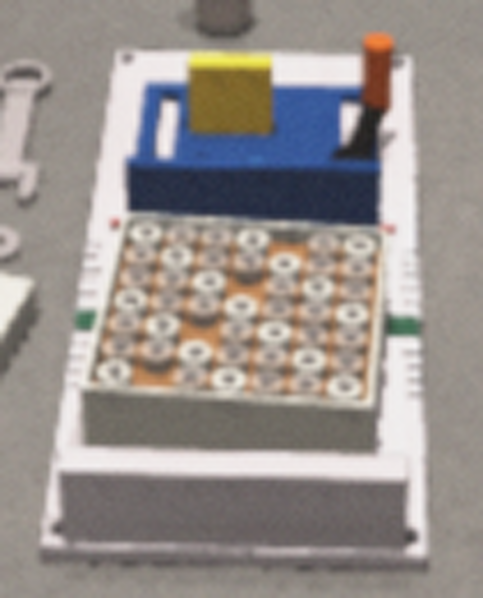

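```bash
cat > h.py <<'E'
import numpy as np, cv2
from bench import manip, capture, camera_params, spotter, job_done
def back(c,u,v,z):
    p=camera_params(c);T=np.array(p["world_to_cam"]);R=T[:3,:3];t=T[:3,3]
    d=R.T@np.array([(u-p["cx"])/p["fx"],(v-p["cy"])/p["fy"],1]);o=-R.T@t
    return o+d*(z-o[2])/d[2]
def proj(c,P):
    p=camera_params(c);T=np.array(p["world_to_cam"]);q=T[:3,:3]@np.asarray(P)+T[:3,3]
    return np.array([p["cx"]+p["fx"]*q[0]/q[2],p["cy"]+p["fy"]*q[1]/q[2]])
E
python3 - <<'E'
from h import *
from scipy.optimize import least_squares
t=lambda u,v:("top",240+(u+.5)/4.6-.5,185+(v+.5)/4.6-.5)
s=lambda u,v:("side",260+(u+.5)/4.6-.5,215+(v+.5)/4.6-.5)
obs=[(t(728,45),(85,-190,12)),(t(757,326),(-85,-190,12)),(t(312,88),(80,55,12)),(t(335,350),(-80,55,12)),
(s(87,319),(80,55,12)),(s(403,326),(-80,55,12)),(s(117,52),(85,-190,12)),(s(412,58),(-85,-190,12)),
(s(42,550),(85,210,12)),(s(427,555),(-85,210,12)),(t(508,288),(-50,-46,40)),(t(489,118),(50,-46,27))]
def f(x):
    r=[]
    c,sn=np.cos(x[2]),np.sin(x[2])
    for (cam,u,v),P in obs:
        P=np.array(P)/1000; W=[x[0]+c*P[0]-sn*P[1],x[1]+sn*P[0]+c*P[1],P[2]]
        r+=list(proj(cam,W)-[u,v])
    return np.array(r)
R=least_squares(f,[.57,-.06,0],loss='soft_l1');print(R.x);print(R.fun.round(1).reshape(-1,2))
x,y,a=R.x
inv=lambda w:((np.cos(a)*(w[0]-x)+np.sin(a)*(w[1]-y))*1e3,(-np.sin(a)*(w[0]-x)+np.cos(a)*(w[1]-y))*1e3)
for n,(q,z) in dict(red1=(t(438,90),.014),red2=(t(463,328),.014),red1s=(s(114,224),.014),red2s=(s(390,229),.014),tab=(t(596,162),.063),tabtop1=(t(586,120),.063),tabtop2=(t(600,207),.063),tabs=(s(231,61),.063),
  hand=(t(613,292),.077),hands=(s(379,42),.077),bx1=(t(137,111),.058),bx2=(t(355,108),.058),bx3=(t(364,328),.058),bx4=(t(140,331),.058),padT=(t(78,110),.057),padB=(t(97,350),.057)).items():
    w=back(*q,z); print(n,w.round(4),np.round(inv(w),1))
E
```

```text
[ 0.57108116 -0.05752166  0.10346092]
[[-0.3 -0.2]
 [ 0.4  1.1]
 [ 0.   0.2]
 [ 0.2  2.1]
 [-1.1  0.5]
 [ 1.3  0.5]
 [-0.8 -0.3]
 [-0.5 -0.4]
 [-1.  -0.8]
 [ 0.1  0.2]
 [-0.1 -0.1]
 [ 0.1  0.3]]
red1 [ 0.645  -0.0684  0.014 ] [ 72.4 -18.5]
red2 [ 0.5052 -0.0843  0.014 ] [-68.3 -19.9]
red1s [ 0.6436 -0.0721  0.014 ] [ 70.6 -22. ]
red2s [ 0.5022 -0.0875  0.014 ] [-71.6 -22.7]
tab [ 0.5952 -0.1562  0.063 ] [  13.8 -100.7]
tabtop1 [ 0.619  -0.1506  0.063 ] [ 38.1 -97.5]
tabtop2 [ 0.5697 -0.1585  0.063 ] [ -11.9 -100.3]
tabs [ 0.595  -0.1583  0.063 ] [  13.4 -102.7]
hand [ 0.5203 -0.1643  0.077 ] [ -61.5 -101. ]
hands [ 0.5174 -0.1658  0.077 ] [ -64.6 -102.1]
bx1 [0.6217 0.103  0.058 ] [ 66.9 154.5]
bx2 [ 0.6251 -0.0204  0.058 ] [57.6 31.3]
bx3 [ 0.5002 -0.0274  0.058 ] [-67.4  37.3]
bx4 [0.4967 0.0979 0.058 ] [-58.  162.3]
padT [0.622  0.1366 0.057 ] [ 70.7 187.9]
padB [0.4857 0.1218 0.057 ] [-66.4 187.2]
```

The thing I want is the brown/white box on the jig, at about (295,233) in the top view. What could be mistaken for it:
- purple box at (204,161)
- red box at (257,319)
- spare white box at (132,262)
- white lid at (294,165)

In the crop the box sits on the plate between the black pad and the blue stop, rotated about -0.07 rad. The red pointers are at y≈-20, which matches the start of the stop's travel. The yellow tab is at tray (14,-103).

Next I'll grasp the tab.

```bash
cat >> h.py <<'E'
X0,Y0,A=0.57108,-0.05752,0.1035
def W(x,y,z):
    x/=1e3;y/=1e3;return np.array([X0+np.cos(A)*x-np.sin(A)*y,Y0+np.sin(A)*x+np.cos(A)*y,z])
def inv(w):
    return np.array([(np.cos(A)*(w[0]-X0)+np.sin(A)*(w[1]-Y0))*1e3,(-np.sin(A)*(w[0]-X0)+np.cos(A)*(w[1]-Y0))*1e3,w[2]*1e3])
def Q(th): return np.array([np.cos(th/2),np.sin(th/2),0,0])
QT=Q(A-np.pi/2)
def F():
    f=np.array(manip.current_wrist_force()); return np.array([np.cos(A)*f[0]+np.sin(A)*f[1],-np.sin(A)*f[0]+np.cos(A)*f[1],f[2]])
E
python3 - <<'E'
from h import *
print(manip.inverse_kinematics(W(14,-103.5,.2),QT), manip.inverse_kinematics(W(14,-30,.102),QT))
manip.reach(W(14,-103.5,.2),QT); print(manip.current_time(),F())
print(manip.move_straight(W(14,-103.5,.104),velocity=.08,contact_N=6)); print(inv(manip.current_ee_pos()),F())
for n in("top","side"):
    cv2.imwrite(f"pics/{n}1.png",cv2.resize((capture(n)[185:280,240:410] if n=="top" else capture(n)[150:345,230:430])[:,:,::-1],None,fx=3,fy=3))
print(manip.current_time())
E
```

```text
[-3.20260632e-01  5.43351142e-01  1.42787680e+00 -4.44089210e-16
  1.17036471e+00  1.14703569e+00] [-2.06677777e-01  6.29716350e-01  1.55094704e+00 -4.44089210e-16
  9.60929266e-01  1.26061855e+00]
3.3833 [-0.04207583 -0.8968792   0.32073113]
False
[  14.22249066 -103.58299627  104.56888193] [ 0.49309588 -0.41513983  0.10279281]
4.8333
```

View pics/side1.png

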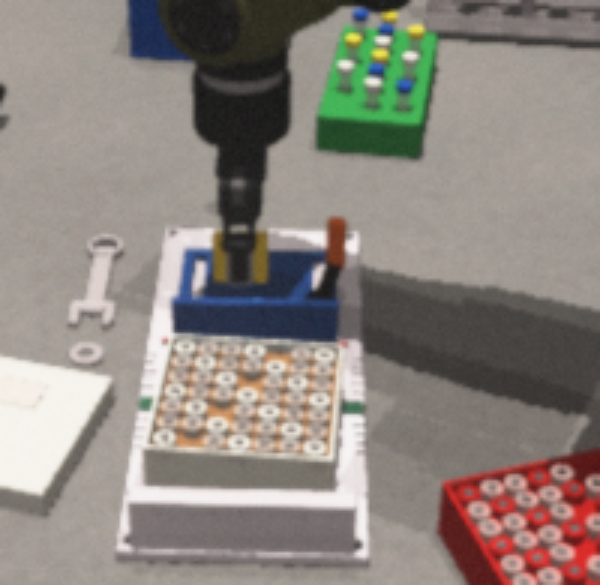

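View pics/top1.png

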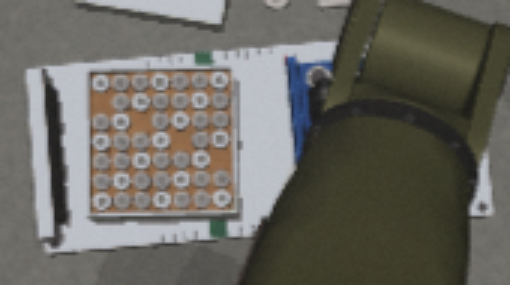

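The side view shows the fingers straddling the yellow tab in the middle, around (240,260). I'll close and slide part way to measure the drag.

```bash
python3 - <<'E'
from h import *
manip.gripper_close(); print(manip.current_width(),inv(manip.current_ee_pos()),F())
y=-103.5; z=manip.current_ee_pos()[2]
for d in (20,40,46):
    manip.move_straight(W(14,y+d,.104),velocity=.03); print(d,inv(manip.current_ee_pos()),F().round(2),manip.current_time())
for d in (47,48):
    manip.move_straight(W(14,y+d,.104),velocity=.01); print(d,inv(manip.current_ee_pos()),F().round(2),manip.current_time())
im=capture("side")[150:345,230:430]; cv2.imwrite("pics/side2.png",cv2.resize(im[:,:,::-1],None,fx=3,fy=3))
E
```

```text
0.12975888909574804 [  13.98784434 -103.42711713  104.12164271] [-1.35720203  2.83611304  2.96936782]
20 [ 14.00830369 -83.67328005 104.11959822] [-1.57 -3.07  3.94] 6.3167
40 [ 14.02982161 -63.46656874 104.09935722] [-2.9  -1.8   4.48] 7.1333
46 [ 14.03111324 -57.34683283 104.10505862] [-3.02  0.25  5.73] 7.4833
47 [ 14.03384469 -56.6018159  104.1245786 ] [-2.13 -2.75  5.82] 7.7333
48 [ 14.04164603 -55.74530487 104.13270973] [-2.29 -3.81  4.39] 7.9833
```

View pics/side2.png

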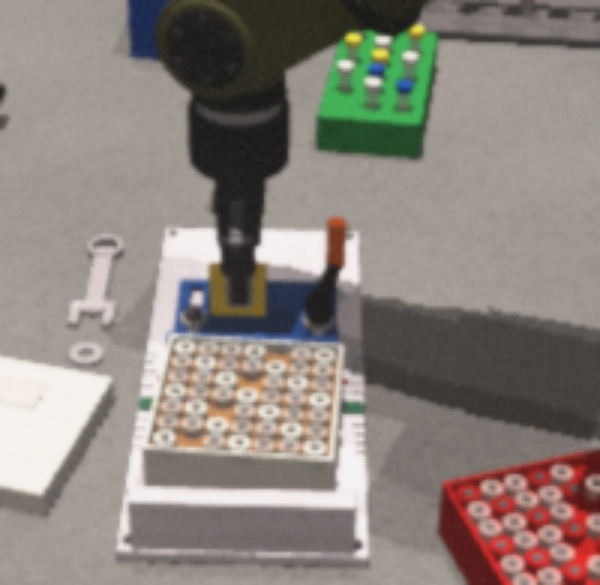

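```bash
cat >> h.py <<'E'
def Favg(n=5):
    r=[]
    for _ in range(n):
        manip.sleep(.02); r.append(F())
    return np.mean(r,0)
E
python3 - <<'E'
from h import *
y=-103.5;manip.sleep(.1); print(Favg(),np.std([F()[1] for _ in range(5)]))
for d in range(50,66,2):
    h=manip.move_straight(W(14,y+d,.104),velocity=.01,contact_N=9)
    f=Favg(3); print(d,h,inv(manip.current_ee_pos())[1].round(2),f.round(2),round(manip.current_time(),2))
    if h or -f[1]>11: break
E
```

```text
[-2.42422167 -4.2501112   5.39449887] 0.0
50 False -53.83 [-2.33 -4.75  5.09] 8.62
52 False -51.82 [-2.33 -4.84  4.3 ] 9.02
54 False -49.83 [-2.34 -5.32  5.31] 9.42
56 False -47.83 [-2.54 -5.03  4.69] 9.82
58 False -45.81 [-2.45 -4.91  4.93] 10.22
60 False -43.8 [-2.19 -4.73  4.29] 10.62
62 False -41.85 [-2.51 -4.71  4.95] 11.02
64 False -39.87 [-2.32 -5.22  4.93] 11.42
```

```bash
python3 - <<'E'
from h import *
im=capture("side")[200:345,230:430]; cv2.imwrite("pics/side3.png",cv2.resize(im[:,:,::-1],None,fx=4,fy=4,interpolation=cv2.INTER_CUBIC))
E
```

```text
(no output)
```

View pics/side3.png

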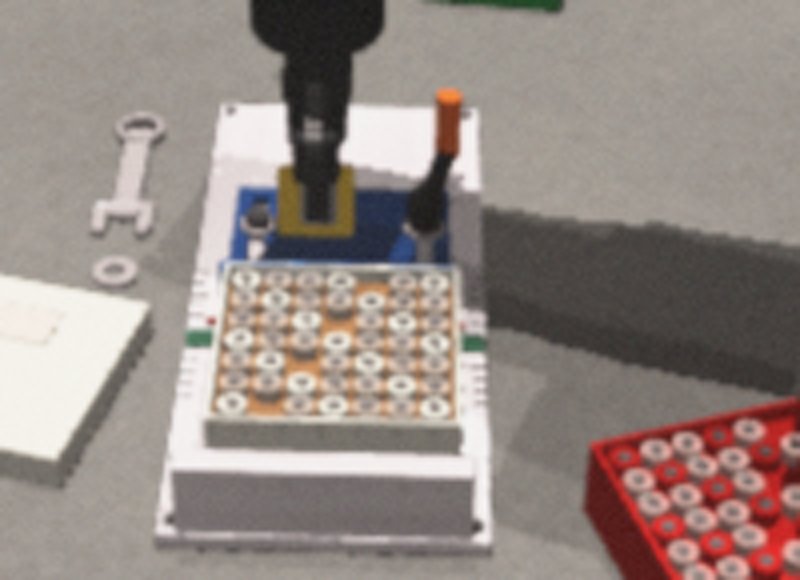

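The box is already square and sliding, and the red pointers at (212,321) and (463,325) are near the band edge. Next come fine steps with a force stop.

```bash
python3 - <<'E'
from h import *
y=-103.5; d=64; step=.5
while d<85:
    d+=step
    h=manip.move_straight(W(14,y+d,.104),velocity=.005,contact_N=5)
    f=Favg(3); print(round(d,2),h,inv(manip.current_ee_pos())[1].round(2),f.round(2),round(manip.current_time(),2))
    if -f[1]>13.5 : break
    if -f[1]>6.5: step=.15
    if h: break
E
```

```text
64.5 False -39.44 [-2.69 -5.31  5.21] 11.77
65.0 False -38.96 [-1.67 -7.02  4.41] 12.07
65.15 False -38.83 [-2.31 -6.75  4.82] 12.37
65.3 False -38.69 [-2.26 -6.43  4.47] 12.67
65.45 False -38.59 [-2.22 -6.81  4.7 ] 12.97
65.6 False -38.42 [-2.56 -6.59  4.31] 13.27
65.75 False -38.24 [-1.88 -6.24  4.95] 13.57
65.9 False -38.11 [-2.45 -6.57  4.85] 13.87
66.05 False -37.95 [-2.22 -6.43  4.44] 14.17
66.2 False -37.82 [-1.27 -6.65  4.62] 14.47
66.35 False -37.65 [-2.69 -6.21  4.99] 14.77
66.5 False -37.5 [-2.05 -5.99  4.51] 15.07
66.65 False -37.34 [-1.96 -6.29  5.14] 15.37
66.8 False -37.2 [-1.89 -6.28  4.68] 15.67
66.95 False -37.06 [-2.57 -6.14  4.89] 15.97
67.1 False -36.89 [-2.38 -6.67  4.54] 16.27
67.25 False -36.74 [-2.35 -6.25  4.58] 16.57
67.4 False -36.61 [-3.01 -6.61  4.88] 16.87
67.55 False -36.46 [-2.11 -6.48  4.41] 17.17
67.7 False -36.31 [-2.04 -7.07  4.79] 17.47
67.85 False -36.15 [-2.46 -6.2   4.41] 17.77
68.0 False -36.03 [-2.15 -6.65  5.06] 18.07
68.15 False -35.85 [-2.22 -6.38  4.92] 18.37
68.3 False -35.73 [-1.75 -7.08  4.54] 18.67
68.45 False -35.57 [-1.76 -6.36  4.
[... 2425 characters left out ...]
.32 -6.57  4.48] 35.47
76.85 False -27.14 [-2.23 -6.34  5.08] 35.77
77.0 False -27.0 [-2.41 -6.3   4.73] 36.07
77.15 False -26.83 [-2.36 -6.58  4.48] 36.37
77.3 False -26.7 [-2.24 -7.06  4.89] 36.67
77.45 False -26.54 [-2.64 -6.29  4.78] 36.97
77.6 False -26.37 [-1.36 -6.59  4.88] 37.27
77.75 False -26.24 [-2.39 -7.08  4.2 ] 37.57
77.9 False -26.11 [-2.61 -6.32  5.08] 37.87
78.05 False -26.04 [-2.17 -7.73  4.78] 38.17
78.2 False -26.04 [-2.51 -7.89  4.24] 38.47
78.35 False -26.01 [-1.68 -9.17  4.34] 38.77
78.5 False -25.99 [ -1.96 -11.01   4.06] 39.07
78.65 False -25.97 [ -2.23 -12.16   3.02] 39.37
78.8 False -25.94 [ -1.82 -12.71   3.52] 39.67
78.95 False -25.94 [ -1.65 -14.07   3.38] 39.97
```

```bash
python3 - <<'E'
from h import *
y=-103.5
manip.move_straight(W(14,y+79.2,.104),velocity=.005,contact_N=4)
f=Favg(3); print(inv(manip.current_ee_pos()),f.round(2),manip.current_time())
manip.sleep(.15); print(F())
manip.gripper_open(); print(F(),manip.current_time())
manip.move_straight(W(14,-25.5,.175),velocity=.15); print(manip.current_time())
ph=.235
def H(ph,z): return W(-50-58*np.sin(ph),-46-58*np.cos(ph),z)
for p in (.235,.9,1.55): print(manip.inverse_kinematics(H(p,.119),Q(A-p)))
manip.reach(H(ph,.165),Q(A-ph)); print(manip.current_time(),inv(manip.current_ee_pos()))
im=capture("side")[200:345,230:430]; cv2.imwrite("pics/side4.png",cv2.resize(im[:,:,::-1],None,fx=4,fy=4,interpolation=cv2.INTER_CUBIC))
E
```

```text
[ 14.0134825  -25.89185085 104.14485557] [ -2.   -16.21   2.98] 40.2667
[ -1.65538301 -16.34920697   3.35169859]
[-0.02953332 -0.21718372 -0.10401463] 41.125
41.75
[-3.77019266e-01  5.13098331e-01  1.69627639e+00 -4.44089210e-16
  9.32217937e-01 -2.45519266e-01]
[-3.70513376e-01  4.46000891e-01  1.80329732e+00 -4.44089210e-16
  8.92294441e-01  4.25986624e-01]
[-3.17861351e-01  4.02266364e-01  1.87096786e+00 -4.44089210e-16
  8.68358428e-01  1.12863865e+00]
43.1083 [ -63.45289775 -102.24120965  164.64449103]
```

View pics/side4.png

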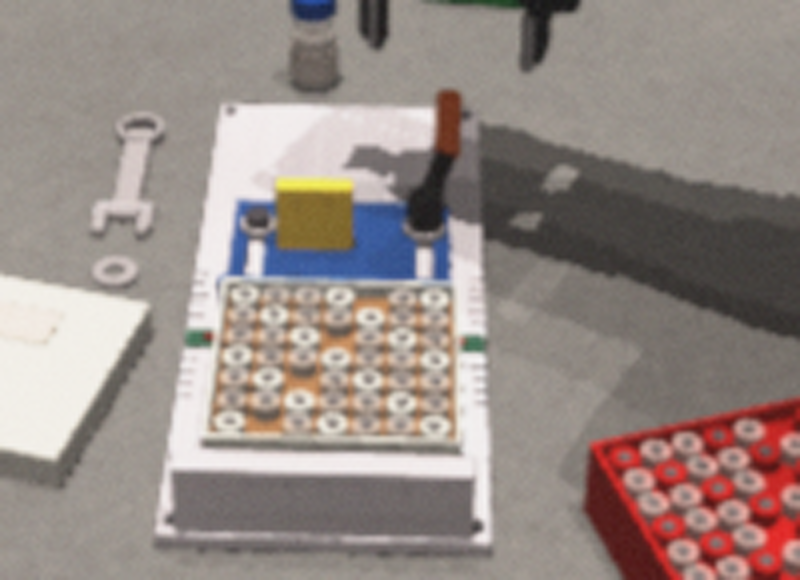

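The pointers at (207,337) and (465,343) are inside the green band and the box is square against the wall. The lever is still loose, so I'll grip it and swing it.

```bash
cat > sw.py <<'E'
from h import *
ph=.235
def H(ph,z): return W(-50-58*np.sin(ph),-46-58*np.cos(ph),z)
print(manip.move_straight(H(ph,.119),velocity=.1,contact_N=8),F().round(1))
manip.gripper_close(); print(manip.current_width(),manip.current_time(),F().round(1))
for p in np.linspace(ph,1.56,8)[1:]:
    h=manip.move_straight(H(p,.119),ori=Q(A-p),velocity=.07,contact_N=25)
    e=inv(manip.current_ee_pos()); print(round(p,2),h,e.round(1),"ang",np.arctan2(-50-e[0],-46-e[1]).round(3),F().round(1),round(manip.current_time(),2))
    if h: break
E
python3 sw.py
```

```text
False [-0.1 -0.4  0.5]
0.16386996347549096 44.4167 [-0.8 -1.8  3.7]
0.42 False [-73.9 -98.8 119.3] ang 0.424 [-1.7  0.9  5. ] 44.76
0.61 False [-83.3 -93.4 119.3] ang 0.613 [-2.4  0.2  6.1] 45.1
0.8 False [-91.6 -86.2 119.3] ang 0.803 [-2.3  1.6  6.8] 45.44
0.99 False [-98.4 -77.6 119.3] ang 0.994 [-1.7  1.1  6.7] 45.78
1.18 False [-103.6  -67.8  119.3] ang 1.184 [-2.9  2.6  7.6] 46.12
1.37 False [-106.8  -57.2  119.2] ang 1.375 [-3.4  3.3  9.2] 46.47
1.56 False [-108.   -46.3  119.2] ang 1.566 [-3.8  2.3  8.2] 46.81
```

```bash
python3 - <<'E'
from h import *
manip.sleep(.1);print(F())
im=capture("side")[160:345,230:430]; cv2.imwrite("pics/side5.png",cv2.resize(im[:,:,::-1],None,fx=3.2,fy=3.2,interpolation=cv2.INTER_CUBIC))
E
```

```text
[-4.2103627   4.32522971  8.67961635]
```

View pics/side5.png

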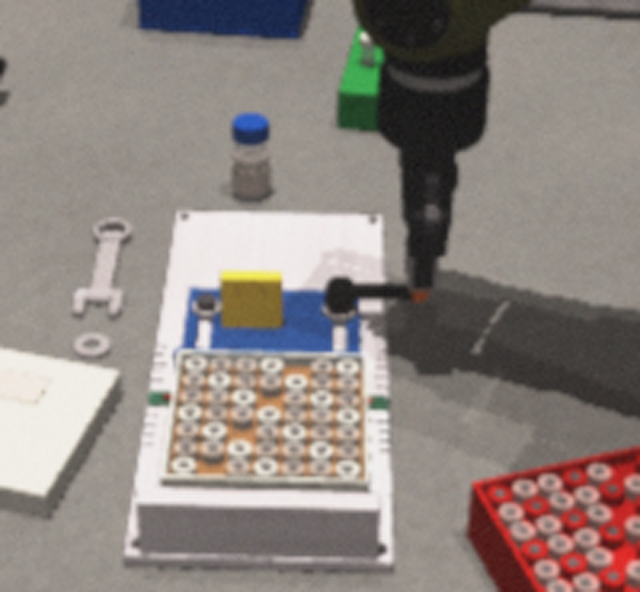

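The lever arm, from (340,293) to (420,295), now points to -x and is gripped. I'll release it, retreat and check.

```bash
python3 - <<'E'
from h import *
manip.gripper_open(); 
p=manip.current_ee_pos(); manip.move_straight([p[0],p[1],.21],velocity=.15); print(manip.current_time(),F())
manip.reach([0.35,-0.35,.3],Q(-1.3)); print(manip.current_time())
for n in("top","side"):
    im=capture(n); im=im[185:280,240:410] if n=="top" else im[200:345,230:430]
    cv2.imwrite(f"pics/{n}6.png",cv2.resize(im[:,:,::-1],None,fx=4,fy=4,interpolation=cv2.INTER_CUBIC))
for l in("fence","box","lever_grip"): 
    for r in spotter.tip_of("top",l)[:2]: print(l,r["confidence"],inv(np.array(r["xyz"])).round(1))
print(manip.current_time())
E
```

```text
48.4083 [-0.01702535  0.21827954 -0.90271593]
49.4833
fence 0.74 [-112.2 -441.2   -0.5]
fence 0.67 [-0.  61.4 15.5]
box 0.79 [ -1.1 123.4  14.4]
box 0.73 [-216.4  211.8   -1. ]
lever_grip 0.69 [-103.9  -47.6   60.7]
49.7333
```

View pics/top6.png

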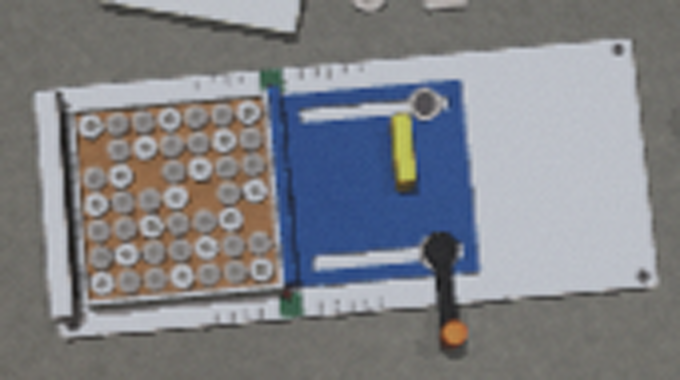

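View pics/side6.png

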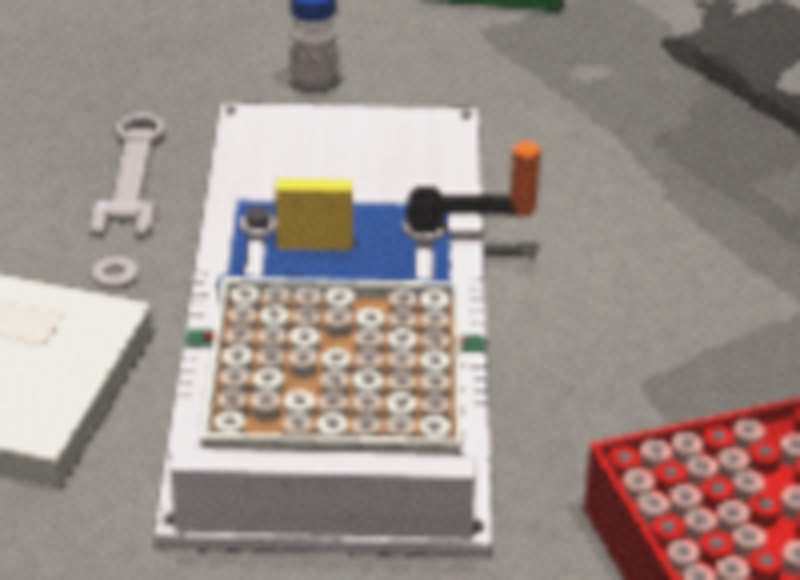

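```bash
python3 - <<'E'
from h import *
t=lambda u,v:(240+(u+.5)/4-.5,185+(v+.5)/4-.5)
e=inv(back("top",*t(454,333),.077)); p=inv(back("top",*t(440,250),.04)); print(e,p,np.arctan2(p[0]-e[0],p[1]-e[1]))
for q in((270,85),(288,293)): print(inv(back("top",*t(*q),.014)))
E
```

```text
[-107.08515277  -46.29408649   77.        ] [-49.89973229 -45.13542211  40.        ] 1.550537564129538
[74.4147231 56.2865023 14.       ]
[-66.75682321  56.41134513  14.        ]
```

The top view shows the lever at about 1.55 rad and the stop inside the band. The box is flat against both the stop and the pad, so I'm handing in.

```bash
python3 -c "
from bench import job_done
job_done()"
```

```text
the job is handed in; nothing more can be done
```

I slid the stop into the green band by its yellow tab until the box seated against the pad. Then I swung the clamp lever to its stop, backed the arm off and handed the job in at about 50 s of the 61 s allowed.

- **Press:** the wrist read about 16 N at the end. The drag was about 5 N, so the push on the box was roughly 11 N, inferred rather than measured directly. Letting go may have relaxed it somewhat.
- **Stop:** the last measurements put its front face about 1.5 to 6 mm past the middle of the band. The pointer pixels gave +1.5 mm, the gripper position +4 mm and the network +6 mm, all within the 8 mm limit.
- **Box:** it looks square and flat against both the stop and the pad. The network put its centre 62 mm beyond the stop's face. That is just outside the required 63 to 67 mm, but the network is only good to about 4 mm and the picture shows no gap.
- **Lever:** it measures about 1.55 rad in the top view, past the 1.4 rad needed.
- **Force reading that disagreed:** at the end of the swing the wrist force along the tray did not have the sign I expected. The pictures show the lever fully across.
- **Bystanders:** the arm touched none of them. Those in the last crops look unmoved; I did not measure the rest again.

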